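Unlock the counting scale and wedge its weighing plate just off the base

ROBOT

A 6-joint arm with a two-finger parallel gripper is mounted at the origin on the work surface. World frame = base frame: x ahead of the robot, y to its left, z up, the work surface at z = 0. Lengths are in m, angles in rad, forces in N, time in s.
With the tool pointing down it reaches from about 0.275 to 0.875 m from the base axis. Payload 12.5 kg.
Tool frame: the origin (TCP) lies on the centre line of the jaws, within the pads' length; the fingertips stand r.finger_overhang ahead of it and the grasp point (between the pads) lies 3 mm ahead of it (r.finger_overhang is the distance from the TCP to the fingertips, in m); z points along the fingers, y is the direction in which the jaws open and shut (so a half turn about z gives the same grasp; the last joint's range is limited). The gripper opens to 85 mm and grips with 20 to 120 N. Pads are 22 mm wide; open, the fingers measure 114 mm over their backs; the gripper's body (76 mm by 85 mm) begins 54 mm behind the grasp point. The pads swing forward as they close: fully open they stand 13 mm farther back than shut.
Start: joints at [1.261, 0.351, 1.652, -0, 1.139, -0.085], TCP at [0.123, 0.536, 0.217] pointing down, gripper open.
Joint ranges: [-2.75, 2.75], [-0.79, 2.1], [0.01, 2.65], [-1.57, 4.71], [0.07, 3.14], [-2.87, 2.87]. Speed limits (rad/s): [2.22, 2.22, 2.79, 3.14, 3.14, 3.14].

INTERFACE

Orientations are given as a unit quaternion [x, y, z, w].
In Python, from cell import r, optics gives the robot as it stands. The module is installed in compiled form; this text tells all that it offers. Calls block until the motion is done:
- r.move_to(position, orientation): joint-space move of the TCP to a pose.
- r.move_linear(position, rot=None, vel=0.15): straight line of the TCP; rot=None keeps the orientation; vel is the mean speed in m/s.
- r.set_joints(angles): joint-space move.
- r.set_gripper(opening, squeeze=None): opening from 0.0 (shut) to 1.0 (fully open); squeeze is the grip in N (None keeps the last); returns when the fingers have stopped.
- r.sleep(seconds).
- r.inverse_kinematics(position, orientation): joint angles nearest the present ones, or None.
- optics.get_image(name): name is "side" or "top" or "wrist"; returns a dict with "pixels" (420x560x3 uint8, red, green, blue), "depth" (420x560 float32, m along the optical axis (not along the pixel's ray), 0 where there is no reading), "fx", "fy", "cx", "cy" (pixels), "camera_from_world" (4x4, takes a point from world to camera coordinates); the wrist camera has in their place "mount" (4x4, takes a point from camera to tool coordinates, whose origin is the TCP and whose axes are the flange's). Camera axes: x right, y down, z forward; pixel columns grow to the right and rows downward; lengths in m; the calibration is good to about 2 mm. A picture is of the moment at which its call begins: read the wrist's pose just before it.
A pose or a line that the arm cannot do raises r.PlanningError and nothing moves.
- r.hand_in(): hands the job in, once; it reports no verdict.
Readings, each from a call of its own:
- r.current_t(): time.
- r.current_q(): joint angles.
- r.current_qvel(): joint speeds.
- r.current_effort(): joint torques, N m.
- r.current_tool_pos(): TCP position.
- r.current_ee_rot(): TCP orientation.
- r.current_contact_force(): force on the tool from outside, world axes, zero at the start.
- r.current_torque(): the same for the moment, N m.
- r.current_opening(): opening from 0.0 (shut) to 1.0 (fully open).
Only numpy, scipy, OpenCV 4.12 (cv2) and the standard library are available. Lean on these libraries where they do the work, as an engineer would, in place of code of your own. Each camera call takes 0.05 s, during which the arm holds its last target. There are 200 camera calls.

TASK

Get the counting scale ready for its zero check: slide the orange transport lock all the way to its end stop so that its shutter clears the slot in the front, then push the yellow wedge, nose first and flat on the table, into the slot under the weighing plate's lip until the front of the plate just lifts off the base, a few millimetres and no more. Finish there with the gripper still holding the wedge, so that the wedge alone carries the plate's front; leave the blue bin and the clear box where they are.

Things in the scene. Friction and masses are not known exactly. Their poses are not given: they have to be found in the camera images.
- scale: Grey counting scale fixed to the table: base 260 (x) by 300 (y) by 38 mm high, steel weighing plate on it (top at 53). Origin: middle of the slot's mouth, on the table, in the front face (x = 0), which looks away from the robot; +x points into the scale, y along the front, z up. The slot is a notch in the front, 60 wide (y -30 to 30), 130 deep, as high as the base, the table its floor.
- lock (a joint): Travel (m) of the orange transport lock along the scale's -y: 0 locked, 0.055 at its end stop (unlocked); starts at 0 to 0.012, stays where left, about 2 N of friction. Its shutter, 52 mm wide and 2 to 7 mm in front of the base's face, closes the slot (y -26 to 26 at travel 0) and clears it only near the end stop.
- lock_grip (a point): Centre of the top of the lock's upright orange grip tab, 33 (x) by 20 (y) by 54 mm high, top at height 62. It stands 7 to 40 mm in front of the base's face (centre at x = -23.5, y = -70 - travel in the scale's frame). Grip it across its 20 mm from above, or push it sideways.
- plate_lip (a point): Middle of the rounded underside of the plate's lip, a dark bar 8 mm thick, 56 wide, hanging from the plate's front in the slot at x = 12, y = 0 of the scale. It is 18 above the table while the plate rests on the base and rises with the plate's front; the plate (0.6 to 1.1 kg) is hinged along its other edge, 238 further in, and is otherwise free to rise.
- wedge: Yellow wedge with black grip block, loose, 128 mm long, 32 wide, about 0.15 kg. Origin: underside, below the grip block's centre; +x points to the thin nose, z up. The block spans x -16 to 16, top at 52; above 28 it is black and 28 wide (y), below it is yellow and 32 wide: grip across y. The top slopes evenly from 28 high at x = 16 to 4 at the nose.
- wedge_nose (a point): Middle of the nose's lower edge, x = 112 of the wedge. The slope (1 in 4) meets the resting lip once the nose is 56 mm past the lip; each further 4 mm raises the lip 1 mm. Pushing takes about 8 to 20 N then. The plate then stays where the wedge holds it.
- blue_bin: Open blue bin 160 by 100 by 75 high, a bystander; origin at the centre of its underside.
- clear_box: Clear parts box with white lid, 112 by 82 by 44 high, a bystander; origin at the centre of its underside.
Mind the look-alikes: they are no part of the job. Several things have the shape of the wedge; the one meant has the colours described above.

How it is judged:
On the way, in this order (a step that is already met when the one before it is completed fails the run):
1. the transport lock is at its end stop (value of joint lock above 0.051 m), for 0.2 s.
2. the wedge, pushed in under the lip, has the plate off the base (height (world z) of plate_lip above 0.019 m and contact force between wedge and plate above 0.8 N), for 0.1 s.
At the end, for the whole second after the job is handed in: Lock within 4 mm of its end stop; the plate's lip raised 1 to 7 mm (its underside 19 to 25 mm above the table) by the wedge alone, which bears on it, lies flat on the table and is still; the gripper still holds the wedge (over 2 N) and the robot does not touch the plate (all of step 2 and value of joint lock above 0.051 m and height (world z) of plate_lip below 0.025 m and contact force between the fingers and wedge above 2 N and contact force between each of the arm, the fingers and plate below 0.3 N and height (world z) of wedge below 0.006 m and angle between wedge's own z axis and vertical below 0.1 rad and linear speed of wedge below 0.01 m/s); the arm keeps its last pose, push and grip.
It fails at once if a bystander is disturbed (moved over 25 mm) (distance of any of blue_bin, clear_box from where it was at the start of the episode above 0.025 m).
It also fails if it takes over 51 s, if anything falls off the work surface, if the arm or the gripper's body presses on something with over 40 N, if the wrist force passes 120 N, or if a joint passes its speed limit or range.

## Working session

There is one attempt and no reset: what is moved stays moved. The work goes in short steps, each a Python script; the robot and the scene stay as the last script left them, time stands still between calls to the robot, and variables do not carry over. Pictures are saved under pics/ and viewed, about 8 in all and at most 12, crops included, and the job is handed in when it is done.

```bash
mkdir -p pics; cat > h.py <<'E'
import numpy as np, cv2
from cell import r, optics
from scipy.spatial.transform import Rotation as R
def snap(n):
    p=np.array(r.current_tool_pos()); q=R.from_quat(r.current_ee_rot())
    im=optics.get_image(n)
    if n=="wrist":
        T=np.eye(4); T[:3,:3]=q.as_matrix(); T[:3,3]=p
        im["wc"]=T@im["mount"]
    else: im["wc"]=np.linalg.inv(im["camera_from_world"])
    return im
def ray(im,uv,z):
    uv=np.atleast_2d(uv).astype(float)
    d=np.c_[(uv[:,0]-im["cx"])/im["fx"],(uv[:,1]-im["cy"])/im["fy"],np.ones(len(uv))]@im["wc"][:3,:3].T
    o=im["wc"][:3,3]
    return o+d*((z-o[2])/d[:,2])[:,None]
def cloud(im):
    v,u=np.mgrid[:420,:560]; d=im["depth"]
    P=np.stack([(u-im["cx"])/im["fx"]*d,(v-im["cy"])/im["fy"]*d,d],-1)
    return P@im["wc"][:3,:3].T+im["wc"][:3,3]
def save(im,f): cv2.imwrite("pics/"+f,cv2.cvtColor(im["pixels"],cv2.COLOR_RGB2BGR))
E
python3 - <<'E'
from h import *
a=snap("top");b=snap("side");save(a,"top.png");save(b,"side.png")
print(r.finger_overhang,r.current_t(),r.current_ee_rot(),a["wc"].round(3).tolist())
np.savez("top.npz",**a);np.savez("side.npz",**b)
E
```

```text
0.022 0.1 [ 1.12141870e-01  9.93692073e-01 -5.04612549e-04 -1.02687337e-04] [[-0.015, -0.988, 0.153, 0.336], [-1.0, 0.013, -0.018, -0.062], [0.016, -0.153, -0.988, 1.838], [0.0, 0.0, 0.0, 1.0]]
```

View pics/top.png

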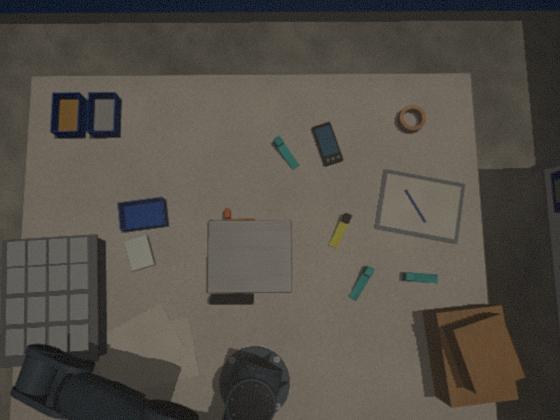

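View pics/side.png

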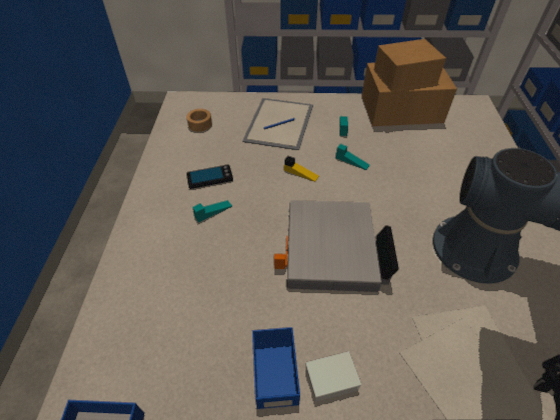

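Top view: the robot is at the bottom (255,380) and image up is world +x. The scale plate spans (208–292, 220–293), with the orange lock tab at (228,214). The blue bin is at (143,214) and the clear box with its white lid at (139,252).

Wedge-shaped things: teal at (286,153), teal at (361,283), teal at (420,277), and yellow/black at (341,231). Only the last has the colours described. I'll measure it and confirm in a crop.

```bash
cat > m.py <<'E'
from h import *
for n in("top","side"):
    im=dict(np.load(n+".npz")); px=im["pixels"]; hsv=cv2.cvtColor(px,cv2.COLOR_RGB2HSV); P=cloud(im)
    for name,lo,hi,z in(("yellow",(22,130,60),(34,255,255),.015),("orange",(3,170,90),(16,255,255),.06)):
        m=cv2.inRange(hsv,lo,hi)
        k,l,s,c=cv2.connectedComponentsWithStats(m)
        for i in range(1,k):
            if s[i,4]>15:
                q=P[l==i]; print(n,name,s[i].tolist(),c[i].round(1),ray(im,c[i],z).round(3).tolist(),"cloud med",np.median(q,0).round(3),q.min(0).round(3),q.max(0).round(3))
    if n=="top":
        m=((P[...,2]>.042)&(P[...,2]<.075)&(hsv[...,1]<60)).astype(np.uint8)
        k,l,s,c=cv2.connectedComponentsWithStats(m); v=l[257,250]
        ct=cv2.findContours((l==v).astype(np.uint8),0,2)[0][0]; rc=cv2.minAreaRect(ct); bx=cv2.boxPoints(rc)
        print("plate",rc,np.median(P[l==v],0).round(3),ray(im,bx,.053).round(3).tolist())
        c1=cv2.resize(px[195:265,305:385],None,fx=5,fy=5,interpolation=cv2.INTER_CUBIC)
        c2=cv2.resize(px[195:265,195:275],None,fx=5,fy=5,interpolation=cv2.INTER_CUBIC)
        cv2.imwrite("pics/c1.png",cv2.cvtColor(np.hstack([c1,c2]),cv2.COLOR_RGB2BGR))
E
python3 m.py
```

```text
top yellow [330, 222, 18, 26, 205] [338. 234.] [[0.517, -0.31, 0.015]] cloud med [ 0.517 -0.31   0.015] [ 0.336 -0.341 -0.002] [ 0.561 -0.062  1.838]
plate ((249.0, 256.0), (83.99998474121094, 71.99998474121094), -0.0) [0.439 0.014 0.052] [[0.316, 0.162, 0.053], [0.57, 0.164, 0.053], [0.566, -0.137, 0.053], [0.311, -0.132, 0.053]]
side yellow [284, 163, 35, 18, 288] [300.9 171.7] [[0.533, -0.308, 0.015]] cloud med [ 0.533 -0.309  0.014] [ 0.47  -0.346 -0.002] [0.594 0.744 1.007]
side orange [274, 251, 14, 15, 93] [281.3 257.1] [[0.591, 0.096, 0.06]] cloud med [0.589 0.093 0.06 ] [ 0.575  0.033 -0.001] [0.612 0.104 0.066]
```

View pics/c1.png

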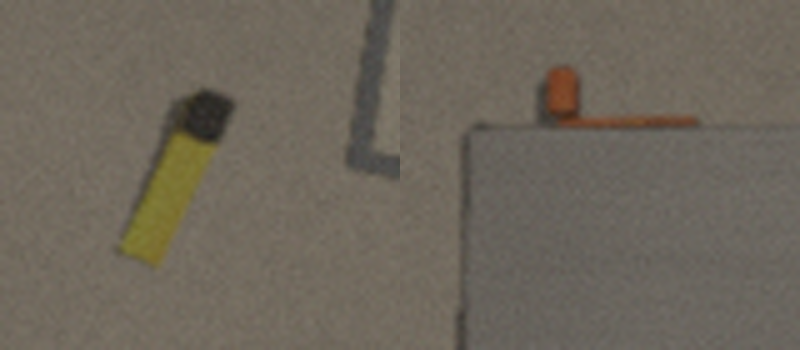

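The crop confirms it: a yellow slope with a black block, nose pointing down-left. On the right is the orange tab with its shutter. The plate's front edge is at x≈0.567, its centre at y≈0.013, and it is nearly axis-aligned. Next I'll look from near with the wrist camera.

```bash
python3 - <<'E'
from h import *
for p in([.58,.04,.3],[.59,.1,.05],[.6,-.3,.05],[.7,.0,.05]):
    for o in([0,1,0,0],[1,0,0,0]):
        q=r.inverse_kinematics(p,o); print(p,o,None if q is None else np.round(q,2))
r.move_to([.60,.04,.33],[0,1,0,0])
a=snap("wrist");print(a["mount"].round(3).tolist(),a["fx"],r.current_t(),r.current_tool_pos());save(a,"w1.png");np.savez("w1.npz",**a)
E
```

```text
[0.58, 0.04, 0.3] [0, 1, 0, 0] [-0.01  0.34  1.46 -0.    1.34 -1.58]
[0.58, 0.04, 0.3] [1, 0, 0, 0] [-0.01  0.34  1.46 -0.    1.34  1.56]
[0.59, 0.1, 0.05] [0, 1, 0, 0] [ 0.09  0.65  1.64 -0.    0.85 -1.48]
[0.59, 0.1, 0.05] [1, 0, 0, 0] [ 0.09  0.65  1.64 -0.    0.85  1.66]
[0.6, -0.3, 0.05] [0, 1, 0, 0] [-0.53  0.76  1.43 -0.    0.96 -2.1 ]
[0.6, -0.3, 0.05] [1, 0, 0, 0] [-0.53  0.76  1.43 -0.    0.96  1.04]
[0.7, 0.0, 0.05] [0, 1, 0, 0] [-0.07  0.8   1.33 -0.    1.01 -1.64]
[0.7, 0.0, 0.05] [1, 0, 0, 0] [-0.07  0.8   1.33 -0.    1.01  1.5 ]
[[-0.0, -0.951, -0.309, 0.08], [1.0, -0.0, -0.0, -0.0], [0.0, -0.309, 0.951, -0.155], [0.0, 0.0, 0.0, 1.0]] 319.01708459291456 2.625 [0.59987618 0.0407327  0.32990164]
```

View pics/w1.png

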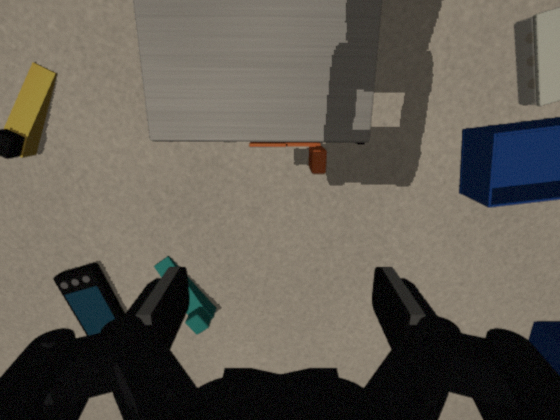

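This wrist view, with the camera on the robot side, shows the lock tab at (317,158), the shutter along (250–325,145), the wedge nose at (45,68) and its block at (10,145). Flipping the hand half a turn puts the camera in front of the scale, so I can see the front face. I'll take the wedge view in the same script.

```bash
python3 - <<'E'
from h import *
r.move_to([.60,.03,.25],[1,0,0,0]); r.sleep(.2)
a=snap("wrist");save(a,"w2.png");np.savez("w2.npz",**a)
r.move_to([.54,-.30,.28],[1,0,0,0]); r.sleep(.2)
b=snap("wrist");save(b,"w3.png");np.savez("w3.npz",**b)
print(r.current_t())
for n,im in(("lock",a),("wedge",b)):
    hsv=cv2.cvtColor(im["pixels"],cv2.COLOR_RGB2HSV);P=cloud(im)
    for name,lo,hi in(("yellow",(22,130,50),(34,255,255)),("orange",(3,150,60),(16,255,255))):
        m=cv2.inRange(hsv,lo,hi);k,l,s,c=cv2.connectedComponentsWithStats(m)
        for i in range(1,k):
            if s[i,4]>60:
                q=P[l==i];q=q[(q[:,2]>-.01)&(q[:,2]<.1)];print(n,name,s[i].tolist(),c[i].round(1),np.percentile(q,[2,50,98],axis=0).round(3).tolist())
                t=q[q[:,2]>.057]
                if len(t)>10: print("  top>.057",len(t),np.percentile(t,[2,50,98],axis=0).round(4).tolist())
i=np.hstack([cv2.resize(x["pixels"],(400,300)) for x in(a,b)])
cv2.imwrite("pics/w23.png",cv2.cvtColor(i,cv2.COLOR_RGB2BGR))
E
```

```text
7.0333
lock yellow [499, 176, 61, 85, 1317] [533.1 225.7] [[0.479, -0.326, 0.0], [0.523, -0.305, 0.012], [0.58, -0.28, 0.023]]
lock orange [216, 162, 22, 36, 587] [225.3 179.3] [[0.58, 0.082, 0.017], [0.599, 0.091, 0.06], [0.611, 0.1, 0.062]]
  top>.057 477 [[0.5801, 0.0823, 0.0582], [0.5958, 0.0913, 0.0605], [0.6102, 0.1005, 0.062]]
lock orange [235, 187, 73, 9, 569] [273.7 191. ] [[0.57, -0.001, 0.009], [0.577, 0.036, 0.025], [0.578, 0.082, 0.034]]
wedge yellow [264, 146, 51, 67, 1289] [288.1 180.5] [[0.477, -0.337, 0.003], [0.522, -0.31, 0.016], [0.559, -0.282, 0.026]]
wedge orange [0, 138, 58, 5, 246] [ 25.3 139.7] [[0.573, -0.005, 0.009], [0.576, 0.02, 0.032], [0.577, 0.056, 0.034]]
```

View pics/w23.png

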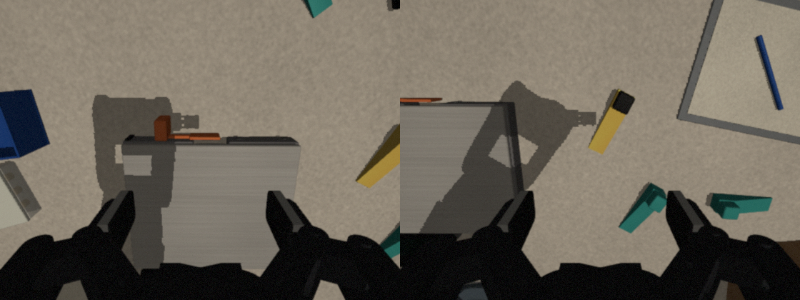

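Left half: the tab is at (161,127) with the shutter along (190,137). Right half: the wedge's black block is at (624,102) and its nose at (597,150).

The tab top measures x 0.5955, y 0.0913, z 0.0605 (expected 0.062) and about 20 mm wide, so it fits. The shutter end gives the same yc+travel of 0.021. I'll move the lock now and analyse the wedge cloud in the same script.

```bash
python3 - <<'E'
from h import *
O=[1,0,0,0]
r.set_gripper(.75,40)
r.move_to([.598,.0915,.15],O); r.move_linear([.598,.0915,.056],vel=.12)
r.set_gripper(0,30); print("op",r.current_opening(),r.current_tool_pos(),r.current_contact_force(),r.current_t())
f0=np.array(r.current_contact_force())
y=.0915+.036; r.move_linear([.598,y,.056],vel=.08)
for i in range(16):
    f=np.array(r.current_contact_force())-f0; p=r.current_tool_pos()
    print(p.round(4) if hasattr(p,'round') else p,f.round(1))
    if f[1]<-14: break
    y+=.0015; r.move_linear([.598,y,.056],vel=.04)
print(r.current_t(),r.current_opening())
# wedge, offline
im=dict(np.load("w3.npz"));P=cloud(im);hsv=cv2.cvtColor(im["pixels"],cv2.COLOR_RGB2HSV)
yl=cv2.inRange(hsv,(22,130,50),(34,255,255)); q=P[(yl>0)&(P[...,2]<.035)&(P[...,2]>.002)]
bl=(hsv[...,2]<70)&(P[...,2]>.042)&(P[...,2]<.062)&(P[...,1]<-.25)&(P[...,1]>-.40)&(P[...,0]>.5)&(P[...,0]<.62)
b=P[bl];print("block top",len(b),np.median(b,0),b.min(0),b.max(0),cv2.minAreaRect((b[:,:2]*1000).astype(np.float32)))
print("rect",cv2.minAreaRect((q[:,:2]*1000).astype(np.float32)))
# plate edges in w2
im=dict(np.load("w2.npz"));P=cloud(im)
m=(P[...,2]>.046)&(P[...,2]<.058)
e=[(np.median(P[i][m[i]&(P[i][:,1]>-.15)][:,1]),P[i][m[i]][:,1].min(),P[i][m[i]][:,1].max(),np.median(P[i][m[i]][:,0])) for i in range(205,265,10)]
print(np.round(e,4))
E
```

```text
op -0.0004790192756490066 [0.59800216 0.09150495 0.05602577] [-0.78883898 -0.77389995 -0.29308533] 10.4833
[0.5979 0.1278 0.0559] [1.2 0.4 0.9]
[0.598  0.1288 0.056 ] [1.3 0.9 0.3]
[0.598  0.1305 0.056 ] [ 0.9  0.8 -0.2]
[0.598  0.1321 0.056 ] [0.8 0.7 0.9]
[0.598  0.1336 0.056 ] [ 0.9  0.2 -0.5]
[0.598  0.1351 0.056 ] [0.4 2.  0.3]
[0.598  0.1366 0.056 ] [ 1.2  0.8 -0.8]
[0.598  0.1381 0.056 ] [0.8 1.3 0.6]
[0.598  0.1396 0.056 ] [1.  1.5 0. ]
[0.598  0.1411 0.056 ] [ 1.1  1.1 -0.4]
[0.598  0.1426 0.056 ] [1.  0.6 0.4]
[0.598  0.1441 0.056 ] [ 0.5  0.7 -0.4]
[0.598  0.1456 0.056 ] [0.2 0.5 1.1]
[0.598  0.1471 0.056 ] [0.8 1.3 0.3]
[0.598  0.1486 0.056 ] [0.7 0.4 0.8]
[0.598  0.1501 0.056 ] [1.3 0.8 0.4]
15.0833 -0.0029186056602824267
block top 599 [ 0.57361197 -0.33813402  0.05057492] [ 0.55548797 -0.3560824   0.04212703] [ 0.59187281 -0.32067487  0.0531057 ] ((573.40380859375, -338.5061950683594), (26.707630157470703, 30.83038330078125), 64.1092758178711)
rect ((530.1735229492188, -317.11700439453125), (30.469614028930664, 126.8552474975586), 63.76138687133789)
[[ 0.016  -0.1346  0.3114  0.5664]
 [ 0.0247 -0.134   0.3624  0.5543]
 [ 0.0122 -0.1333  0.1586  0.5417]
 [ 0.0126 -0.1349  0.1585  0.5288]
 [ 0.0125 -0.1339  0.1589  0.5157]
 [ 0.011  -0.1345  0.1587  0.5023]]
```

The gripper shut on nothing (opening 0) and met no force, so it missed the tab. I'll lift and look.

```bash
python3 - <<'E'
from h import *
a=snap("wrist");save(a,"w4.png"); b=snap("side")
hsv=cv2.cvtColor(b["pixels"],cv2.COLOR_RGB2HSV);P=cloud(b)
q=P[cv2.inRange(hsv,(3,150,60),(16,255,255))>0];q=q[(q[:,0]>.5)&(q[:,0]<.65)&(abs(q[:,1])<.25)&(q[:,2]<.1)]
print(len(q),np.percentile(q,[2,50,98],axis=0).round(3),q[q[:,2]>.055].mean(0) if (q[:,2]>.055).any() else 0, r.current_t())
c=b["pixels"][180:330,210:410]
i=np.hstack([cv2.resize(a["pixels"],(400,300)),cv2.resize(c,(400,300))])
cv2.imwrite("pics/w4s.png",cv2.cvtColor(i,cv2.COLOR_RGB2BGR))
E
```

```text
44 [[0.577 0.062 0.014]
 [0.58  0.097 0.027]
 [0.588 0.104 0.054]] [0.58271029 0.1021382  0.05998707] 15.1833
```

View pics/w4s.png

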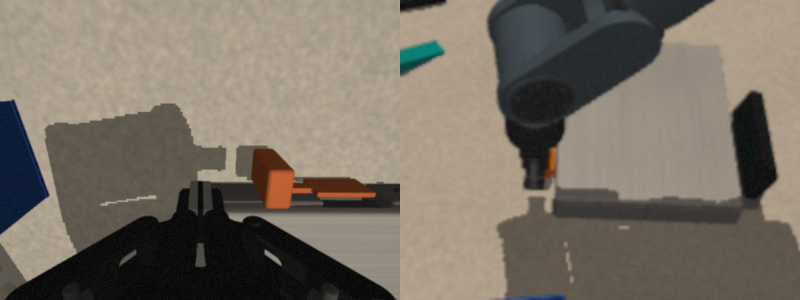

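The wrist picture (left half) shows the tab untouched at (275,180), and the shut fingers at (200,185) beside it on the +y side. So the pads passed above or beside it. I'll measure where the tips really are from depth.

```bash
python3 - <<'E'
from h import *
b=snap("side");P=cloud(b)
for n,im in(("side",b),("wrist",snap("wrist"))):
    P=cloud(im); px=im["pixels"]
    m=(abs(P[...,0]-.598)<.04)&(abs(P[...,1]-.150)<.022)&(P[...,2]>.012)&(P[...,2]<.12)&(px.max(-1)<110)
    q=P[m]; print(n,len(q))
    if len(q):
        print(np.percentile(q,[1,5,50,95,99],axis=0).round(3).tolist())
        for z in np.arange(.015,.1,.01):
            s=q[(q[:,2]>=z)&(q[:,2]<z+.01)]
            if len(s): print(round(z,3),len(s),s.min(0).round(3),s.max(0).round(3))
print(r.current_tool_pos(),r.current_ee_rot(),r.current_opening(),r.current_t())
E
```

```text
side 84
[[0.558, 0.144, 0.013], [0.559, 0.148, 0.014], [0.567, 0.16, 0.038], [0.575, 0.164, 0.056], [0.595, 0.166, 0.12]]
0.015 11 [0.558 0.157 0.016] [0.575 0.164 0.024]
0.025 14 [0.559 0.154 0.025] [0.575 0.164 0.034]
0.035 19 [0.559 0.154 0.035] [0.573 0.164 0.043]
0.045 28 [0.559 0.143 0.048] [0.57  0.161 0.055]
0.055 2 [0.559 0.151 0.055] [0.57  0.156 0.057]
wrist 5125
[[0.569, 0.129, 0.023], [0.589, 0.131, 0.075], [0.608, 0.151, 0.106], [0.61, 0.165, 0.119], [0.611, 0.171, 0.12]]
0.015 40 [0.57  0.128 0.015] [0.572 0.132 0.025]
0.025 46 [0.57  0.128 0.025] [0.571 0.131 0.035]
0.035 47 [0.566 0.128 0.035] [0.571 0.131 0.045]
0.045 26 [0.567 0.128 0.045] [0.57  0.131 0.051]
0.065 68 [0.604 0.141 0.073] [0.609 0.162 0.075]
0.075 564 [0.604 0.138 0.075] [0.609 0.165 0.085]
0.085 727 [0.603 0.138 0.085] [0.609 0.165 0.095]
0.095 684 [0.597 0.138 0.095] [0.609 0.165 0.105]
[0.59799619 0.15149562 0.05598708] [ 1.00000000e+00 -4.93644411e-07 -7.77175989e-06  1.62036509e-06] -0.0014206715251558703 15.2833
```

Depth shows the real fingertips at z≈0.073 with the TCP reading 0.056. They stand about 17 mm behind the TCP, where finger_overhang says 22 mm ahead, which explains the pass over the tab (top 0.062). I'll push the tab sideways with the shut fingers at a height that is safe under either figure (TCP z 0.028), watching the force.

```bash
python3 - <<'E'
from h import *
r.move_linear([.598,.150,.11],vel=.2); r.move_linear([.598,.050,.11],vel=.25)
r.move_linear([.598,.050,.028],vel=.15)
f0=np.array(r.current_contact_force()); print(f0.round(1))
y=.066
r.move_linear([.598,y,.028],vel=.1); print((np.array(r.current_contact_force())-f0).round(1))
y=.105; r.move_linear([.598,y,.028],vel=.06)
for i in range(14):
    f=np.array(r.current_contact_force())-f0; print(r.current_tool_pos().round(4),f.round(1))
    if f[1]<-14: break
    y+=.0015; r.move_linear([.598,y,.028],vel=.05)
a=snap("wrist");save(a,"w5.png");np.savez("w5.npz",**a);P=cloud(a)
hsv=cv2.cvtColor(a["pixels"],cv2.COLOR_RGB2HSV);m=cv2.inRange(hsv,(3,150,60),(16,255,255))
q=P[m>0];t=q[(q[:,2]>.057)&(q[:,2]<.07)]
print(r.current_t(),np.percentile(t,[2,50,98],axis=0).round(4).tolist() if len(t) else None)
E
```

```text
[0.5 0.8 0.8]
[-0.2 -2.1 -1. ]
[0.5977 0.1052 0.0278] [ 0.   0.1 -1.5]
[0.5979 0.1064 0.0279] [-0.7  0.1 -2. ]
[0.5979 0.108  0.0279] [-1.4 -2.2 -2.1]
[0.5979 0.1096 0.028 ] [-0.9 -1.  -1.3]
[0.598  0.1111 0.028 ] [-0.9 -1.  -1.5]
[0.5981 0.1126 0.028 ] [ 0.2 -1.5 -0.9]
[0.598  0.1137 0.028 ] [-0.9 -5.9 -0.6]
[0.598 0.114 0.028] [ -2.2 -14.2  -0.8]
19.8583 [[0.5899, 0.128, 0.0575], [0.6026, 0.1371, 0.0604], [0.6111, 0.1459, 0.0617]]
```

The lock is on its stop. The force rose to 14 N, and the tab centre is at y=0.137, so the scale's centre line is at y≈0.012, which agrees with the plate edges at 0.0123.

The wedge estimate from two sources agrees: origin (0.573,-0.338), yaw ≈153.8°. Before descending I'll measure the tip offset at the gripping opening, since the pads swing.

```bash
python3 - <<'E'
from h import *
O=(R.from_euler('z',-26.2,degrees=True)*R.from_quat([1,0,0,0])).as_quat()
r.move_linear([.598,.108,.028],vel=.1); r.move_linear([.598,.108,.12],vel=.25)
r.move_to([.5733,-.3384,.13],O)
r.set_gripper(.60,40)
a=snap("wrist");save(a,"w6.png");np.savez("w6.npz",**a);P=cloud(a)
p=r.current_tool_pos();T=R.from_quat(r.current_ee_rot())
L=T.inv().apply((P-p).reshape(-1,3)).reshape(P.shape); m=(abs(L[...,0])<.016)&(abs(L[...,1])<.06)&(L[...,2]<.03)&(L[...,2]>-.08)&(a["depth"]>0)
q=L[m]; print(p,r.current_t(),r.current_opening(),len(q))
for s in(-1,1):
    k=q[q[:,1]*s>0]; print(s,np.percentile(k,[1,50,99],axis=0).round(4).tolist())
    t=k[k[:,2]>np.percentile(k[:,2],97)-.006]; print(" tip",t.min(0).round(4),t.max(0).round(4))
hsv=cv2.cvtColor(a["pixels"],cv2.COLOR_RGB2HSV)
y=P[(cv2.inRange(hsv,(22,130,50),(34,255,255))>0)&(P[...,2]<.035)&(P[...,2]>.002)]
print(cv2.minAreaRect((y[:,:2]*1000).astype(np.float32)))
b=P[(hsv[...,2]<75)&(P[...,2]>.045)&(P[...,2]<.06)&(np.hypot(P[...,0]-.573,P[...,1]+.338)<.035)]
print(len(b),b.mean(0) if len(b) else 0,cv2.minAreaRect((b[:,:2]*1000).astype(np.float32)) if len(b) else 0)
E
```

```text
[ 0.57332168 -0.33839372  0.12999825] 22.8583 0.5963430842431799 17111
-1 [[-0.0114, -0.058, -0.0796], [0.0068, -0.0423, -0.0693], [0.0133, -0.0249, -0.0211]]
 tip [-0.0118 -0.0388 -0.0318] [ 0.0112 -0.0249 -0.0156]
1 [[-0.0115, 0.0257, -0.0796], [0.0068, 0.0429, -0.0694], [0.0133, 0.0586, -0.0209]]
 tip [-0.012   0.0258 -0.0315] [ 0.0112  0.0396 -0.0149]
((530.7685546875, -317.39007568359375), (30.870716094970703, 126.54879760742188), 63.83205032348633)
1361 [ 0.57402721 -0.33915158  0.05034135] ((573.29150390625, -339.1326904296875), (27.94888687133789, 31.117828369140625), 63.3587532043457)
```

View pics/w6.png

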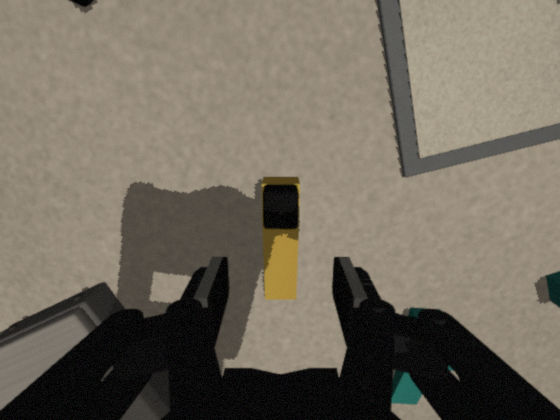

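The view shows the black block at (281,206), between the open fingers at (215,280) and (345,280). The close measurement agrees: origin (0.573,-0.339), sizes 28×31 and 31×127. The fingertips are 15–21 mm behind the TCP. I'll grip the black part with the tips near z 0.03, lift, carry and set down in front of the slot.

```bash
python3 - <<'E'
from h import *
a=dict(np.load("w6.npz"));P=cloud(a)
T=R.from_quat(r.current_ee_rot());p=r.current_tool_pos()
L=T.inv().apply((P-p).reshape(-1,3)); k=L[(abs(L[:,1])<.02)&(L[:,2]<.0)&(a["depth"].ravel()>0)]
bz=np.percentile(k[:,2],99) if len(k) else None; print("body",bz)
assert bz is None or bz<-.058
w=[.5733,-.3388]
f0=np.array(r.current_contact_force())
for z in(.04,.022,.012):
    r.move_linear(w+[z],vel=.12 if z>.03 else .06); f=np.array(r.current_contact_force())-f0; print(z,f.round(1))
    if f[2]>6: raise SystemExit("contact")
r.set_gripper(0,60); print("op mm",r.current_opening()*85,(np.array(r.current_contact_force())-f0).round(1),r.current_tool_pos(),r.current_t())
E
```

```text
body -0.08465471324166521
0.04 [-0.7 -0.6  0.2]
0.022 [-0.4 -0.1 -0.2]
0.012 [-1.5 -1.2  0.8]
op mm 26.937773676362678 [-2.1  1.2  5.3] [ 0.57349289 -0.33897321  0.01262875] 24.9167
```

Gripped, with the opening reading 27 mm on the 28 mm block. Now I'll carry it and set it down.

```bash
python3 - <<'E'
from h import *
r.move_linear([.5735,-.339,.075],vel=.12)
r.move_to([.728,.012,.075],[1,0,0,0])
print(r.current_opening()*85,r.current_t())
f0=np.array(r.current_contact_force())
r.move_linear([.728,.012,.022],vel=.1)
z=.018
while z>=.0105:
    r.move_linear([.728,.012,z],vel=.04); f=np.array(r.current_contact_force())-f0; print(round(z,4),f.round(1))
    if f[2]>4: break
    z-=.0015
a=snap("wrist");np.savez("w7.npz",**a);b=snap("side");np.savez("s7.npz",**b)
for n,im in(("w",a),("s",b)):
    P=cloud(im);hsv=cv2.cvtColor(im["pixels"],cv2.COLOR_RGB2HSV)
    q=P[(cv2.inRange(hsv,(20,120,40),(34,255,255))>0)&(P[...,2]<.05)&(P[...,2]>-.01)&(P[...,0]>.55)&(abs(P[...,1])<.1)]
    if len(q)>20: print(n,len(q),cv2.minAreaRect((q[:,:2]*1000).astype(np.float32)),np.percentile(q,[1,50,99],axis=0).round(4).tolist(), np.polyfit(q[:,0],q[:,2],1))
s=b["pixels"][150:300,200:400]
i=np.hstack([cv2.resize(a["pixels"],(400,300)),cv2.resize(s,(400,300))])
cv2.imwrite("pics/w7s.png",cv2.cvtColor(i,cv2.COLOR_RGB2BGR));print(r.current_t(),r.current_tool_pos())
E
```

```text
27.215161308276123 27.0167
0.018 [-0.2  0.9  0.4]
0.0165 [1.  1.7 0.5]
0.015 [ 0.7 -0.2 -0.6]
0.0135 [ 1.2  0.2 -0.7]
0.012 [-1.4  1.   6.5]
w 3791 ((691.6436767578125, 12.931674003601074), (34.0372428894043, 105.02519989013672), 89.8185043334961) [[0.6492, -0.0037, -0.0003], [0.6828, 0.0119, 0.0167], [0.7438, 0.0275, 0.0276]] [0.00570019 0.0123308 ]
s 423 ((682.9492797851562, 8.56920051574707), (127.77898406982422, 54.72277069091797), 4.504334449768066) [[0.6191, -0.004, -0.0009], [0.6783, 0.0216, 0.0136], [0.7433, 0.0316, 0.0302]] [ 0.12001753 -0.0669984 ]
29.05 [0.72829843 0.0120026  0.01268817]
```

View pics/w7s.png

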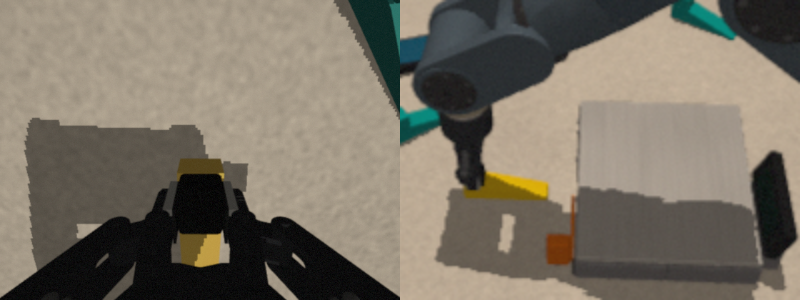

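The wedge is held, flat and straight: tail at x 0.744, so its origin is at 0.728, with y≈0.012. The slot is free and the tab is at (560,248) in the right half. Contact with the lip is expected at TCP x≈0.616, and a 3.5 mm lift at ≈0.602. I'll push in steps, watching the force.

```bash
python3 - <<'E'
from h import *
r.set_gripper(0,80)
f0=np.array(r.current_contact_force())
r.move_linear([.66,.012,.0125],vel=.1); print((np.array(r.current_contact_force())-f0).round(1))
r.move_linear([.624,.012,.0125],vel=.06)
x=.624
while True:
    f=np.array(r.current_contact_force())-f0; print(r.current_tool_pos().round(4),f.round(1))
    if abs(f[0])>35 or x<=.6025: break
    x-=.002; r.move_linear([x,.012,.0125],vel=.04)
a=snap("wrist");np.savez("w8.npz",**a);b=snap("side");np.savez("s8.npz",**b);t=snap("top");np.savez("t8.npz",**t)
print(r.current_t(),r.current_opening()*85)
for n,im in(("s",b),("t",t)):
    P=cloud(im);m=(P[...,0]>.33)&(P[...,0]<.56)&(P[...,1]>-.12)&(P[...,1]<.145)&(P[...,2]>.04)&(P[...,2]<.075)
    P0=cloud(dict(np.load({"s":"side.npz","t":"top.npz"}[n])));m0=m&(P0[...,2]>.04)&(P0[...,2]<.075)
    print(n,m0.sum(),"dz fit vs x",np.polyfit(P0[m0][:,0]-.572,P[m0][:,2]-P0[m0][:,2],1))
s=b["pixels"][180:300,240:400]
i=np.hstack([cv2.resize(a["pixels"],(400,300)),cv2.resize(s,(400,300))])
cv2.imwrite("pics/w8s.png",cv2.cvtColor(i,cv2.COLOR_RGB2BGR))
E
```

```text
[-2.7 -0.7  2.3]
[0.6235 0.012  0.0127] [-2.1 -0.9  2.8]
[0.6221 0.012  0.0127] [ 1.   0.1 -0.4]
[0.6203 0.012  0.0127] [ 2.3  0.1 -0.4]
[0.6182 0.0119 0.0127] [ 3.  -0.5 -0.2]
[0.6161 0.012  0.0127] [ 3.5 -0.2  0.1]
[0.6144 0.012  0.0127] [ 6.6 -0.4 -2.8]
[0.6127 0.0119 0.0127] [ 7.8  0.8 -3.7]
[0.6107 0.0119 0.0127] [ 8.1  0.3 -3. ]
[0.6087 0.0119 0.0127] [ 8.1 -0.3 -3.6]
[0.6067 0.0119 0.0127] [ 7.8  0.1 -3.6]
[0.6047 0.0119 0.0127] [ 7.9 -0.4 -3.6]
[0.6027 0.0119 0.0127] [ 8.   0.4 -2.9]
33.75 26.436944745545027
s 5443 dz fit vs x [0.01376105 0.0034879 ]
t 1617 dz fit vs x [0.01574773 0.00338919]
```

View pics/w8s.png

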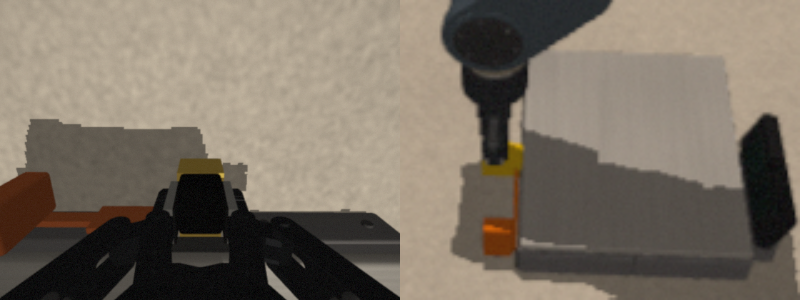

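Push force levelled at 8 N from x≈0.615, so the lift by geometry is about 3.1 mm. Two cameras' depth gives 3.4–3.5 mm at the plate's front, inside the 1–7 mm band. The view shows the wedge in the slot with its block outside and the tab at (500,237). I'll check the tab's position and that everything is still, then hand in.

```bash
python3 - <<'E'
from h import *
r.sleep(.5)
for n in("side","wrist"):
    im=snap(n);P=cloud(im);hsv=cv2.cvtColor(im["pixels"],cv2.COLOR_RGB2HSV)
    q=P[cv2.inRange(hsv,(3,150,60),(16,255,255))>0];q=q[(q[:,2]>.055)&(q[:,2]<.07)&(q[:,0]>.57)&(q[:,0]<.63)]
    print(n,len(q),np.percentile(q,[2,50,98],axis=0).round(4).tolist() if len(q) else None)
print(r.current_tool_pos(),np.abs(r.current_qvel()).max(),r.current_opening()*85,r.current_contact_force(),r.current_t())
r.hand_in()
E
```

```text
side 77 [[0.5817, 0.1309, 0.0568], [0.5959, 0.1404, 0.0619], [0.6122, 0.1489, 0.0654]]
wrist 473 [[0.5799, 0.1259, 0.0551], [0.5878, 0.1272, 0.0573], [0.6017, 0.129, 0.0601]]
[0.60267902 0.01196287 0.01269774] 0.002308550944086393 26.580028428078254 [5.56923663 0.38297238 3.13196723] 34.35
the job is handed in; nothing more can be done
```

The job is handed in at 34.4 s of the 51 s allowed. The transport lock was pushed to its end stop, and the wedge was pushed flat into the slot until the plate's front lifted about 3 mm. The gripper is still holding the wedge.

**Last checks**
- **Lock:** the push force rose to 14 N at the stop, with the tab centre at y≈0.137 where about 0.137 was expected. Before hand-in, the side camera read about 0.140. The wrist camera then saw only the tab's near edge, at about 0.127, which agrees.
- **Lift:** the pushing force levelled at 8 N from x≈0.615 and I stopped at 0.603, which gives about 3.1 mm. Depth from the side and top cameras gave 3.4–3.5 mm. Both are inside the 1–7 mm band.
- **Hold:** the grip opening read 26.6 mm on the 28 mm block and the arm was still. The fingers were clear of the plate by the measured positions. I did not separately re-measure the wedge's flatness once it was in the slot.
- **Bin and box:** the arm stayed away from both, but I did not re-measure them at the end.

**What failed or disagreed**
- My first grip on the lock tab closed above it. The fingertips measured 15–21 mm behind the TCP, where `finger_overhang` says 22 mm ahead. I used the measured figure from then on and pushed the tab sideways instead.

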